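# Close the drilling jig and seat the drill guide on its pin

### The arm

A 7-joint arm with a two-finger parallel gripper is mounted at the origin on the work surface. World frame = base frame: x ahead of the robot, y to its left, z up, the work surface at z = 0. Lengths are in m, angles in rad, forces in N, time in s.
With the tool pointing down it reaches from about 0.35 to 0.9 m from the base axis. Payload 7.2 kg.
Tool frame: the origin (TCP) lies on the centre line of the jaws, within the pads' length; the fingertips stand ahead of it and the grasp point (between the pads) lies 6 mm ahead of it (manip.tip_extent is the z of the fingertips in the tool frame, in m); z points along the fingers, x is the direction in which the jaws open and shut, and the axes are right-handed (so a half turn about z gives the same grasp; the last joint's range is limited). The gripper opens to 85 mm and grips with 20 to 120 N. Pads are 22 mm wide; open, the fingers measure 114 mm over their backs; the gripper's body (76 mm by 85 mm) begins 54 mm behind the grasp point. The pads swing forward as they close: fully open they stand 13 mm farther back than shut.
Start: joints at [-1.31, 0.411, -0.013, 1.596, 0.006, 1.134, -0.082], TCP at [0.202, 0.592, 0.256] pointing down, gripper open.
Joint ranges: [-2.95, 2.95], [-0.29, 1.99], [-1.47, 1.44], [0.14, 2.54], [-1.03, 4.17], [0.13, 1.85], [-2.86, 2.86]. Speed limits (rad/s): [2.39, 2.39, 3.01, 3.01, 3.14, 3.14, 3.14].

### API

Orientations are given as a unit quaternion [w, x, y, z].
In Python, from station import manip, viewer, workorder gives the robot as it stands.
- The arm moves only by the tool drive_tool, never from a script. Its argument "increments" is a list of rows, each a list of 7 numbers: the turn, a rotation vector about the tool's x, y, z in rad, then the shift along the tool's x, y, z in mm, then the closure in counts, from 0 (fully open) to 255 (shut). In form: [[wx, wy, wz, tx, ty, tz, fingers], ...]. A call has 1 to 10 rows; each row shifts and turns the commanded pose from where the row before left it, along the tool's axes as they then stand; what a row does not reach is not made up. A row lasts 1/12 s, in which the tool goes at most 41.7 mm and 7.16 degrees, less where a joint would pass 70% of its speed; a pose out of reach is approached as far as the arm can. A call is refused whole if a number of a shift passes 41.7 or a number of a turn 0.125, either way. A call with a gripper value outside its range is refused whole. The fingers move at their own pace and stop on an object; "force" is the grip in N (left out, the last holds). Time passes only in rows, so rows that do not move let the fingers close. It gives the time, the measured TCP pose, the force and the opening at its end, in the units of the state.
- manip.read_state(): the state, without advancing time (a new reading comes with each control period).
- viewer.get_image(name): name is "scene" or "top" or "wrist"; returns a dict with "img" (420x560x3 uint8, red, green, blue), "camera_matrix" (3x3 intrinsics, pixels), "k1" (the pictures are not rectified: a ray, as slopes to the right and down, at radius r is drawn at 1 + k1 r^2 times it, then the intrinsics apply), "eye" and "rotation" of the camera in the world. Camera axes: x right, y up, looking along -z (the intrinsics and any distortion apply to the point x, -y, -z); pixel columns grow to the right and rows downward; lengths in m; the calibration is good to about 2 mm. A picture is of the moment at which its call begins. There is no depth.
- workorder.close_job(): hands the job in, once; it reports no verdict.
The state is a dict: "time_s": time; "joint_pos": joint angles; "qd": joint speeds; "joint_efforts": joint torques, N m; "ee_pos": TCP position; "ee_rot": TCP orientation; "contact_force": force on the tool from outside, world axes, zero at the start; "moment": the same for the moment, N m; "grip_width": opening from 0.0 (shut) to 1.0 (fully open).
Only numpy, scipy, OpenCV 4.12 (cv2) and the standard library are available. Lean on these libraries where they do the work, as an engineer would, in place of code of your own. Each camera call takes 0.05 s, during which the arm holds its last target. There are 200 camera calls.

### The job

Get the drilling jig ready for the nest-box front that lies in it: lower the hinged leaf gently, without slamming it, until it is fully closed. Then take the aluminium drill guide by its wooden grip, set it down on the leaf lengthwise against the fence with its hidden hole about 2 cm to one side of the locating pin, and slide it along the fence until the hole drops over the pin. Press the guide down flush and finish while still holding it there in the gripper, pressing it firmly onto the leaf and squared to the fence as for drilling; leave the other things on the bench alone.

Things in the scene. Friction and masses are not known exactly. Their poses are not given: they have to be found in the camera images.
- jig: wooden drilling jig, screwed fast to the bench, with a hinged plywood leaf over it. Baseboard 270 x 240 x 18 mm (along its x from -130 to +140 mm), origin at its underside, mid-width. x points from the leaf's free edge to the hinge (away from the robot, turned by up to 0.25 rad), y left, z up.
- leaf (a joint): leaf angle, rad: 0 = closed (level, resting on the jig's cheeks), grows as it is raised; starts 0.75 to 1.3, stop at 1.45. The hinge is stiff: the leaf stays wherever it is left; about 2 to 4 N at the free edge swing it down. Leaf 200 mm from hinge axis to free edge, 198 mm wide, 12 mm thick, 0.42 kg; closed, its top face is 43 mm above the bench.
- leaf_hinge (a point): point on the leaf's hinge axis, mid-width, at the leaf's underside (115 mm along the jig's x, 31 mm above the bench). The frame turns with the leaf: leaf along its -x, y the hinge axis, z the normal of the top face (top face at z = 12 mm). Raising it turns it about +y.
- leaf_handle (a point): middle of the steel bow handle on the leaf's free edge: bar 10 mm thick, 80 mm long across the leaf, its centre 30 mm out from the edge (228 mm from the hinge axis)
- leaf_pin (a point): foot of the steel locating pin on the leaf's top face, mid-width, 83.5 mm from the hinge axis. Pin 10 mm in diameter, straight for 3 mm, then tapering to 4 mm at its tip, 8 mm high in all. Frame as leaf_hinge (x to the hinge, z out of the top face). Two 16 mm drill holes 36 mm either side of it; else the leaf is flat from the fence to the free edge.
- leaf_fence (a point): foot of the fence's guiding face, mid-length, on the leaf's top face, 28.5 mm from the pin's axis towards the hinge. Fence: aluminium bar across the leaf (along y), 170 mm long, 20 mm wide, 16 mm high; the guiding face looks to the pin and the free edge. Frame as leaf_pin.
- guide: drill guide, loose on the bench, 0.26 to 0.38 kg: aluminium plate 100 x 56 x 15 mm (100 along x), in its middle an upright red-brown wooden grip 46 mm long (x), 22 mm thick (y), top 51 mm above the underside; a steel bush 36 mm out at either end, 3 mm proud. Origin: centre of underside, z up. Same after a half turn. Seated: flat on the leaf, its x along the jig's y, 0 to 1.5 mm off the fence.
- guide_hole (a point): centre of the mouth of the blind locating hole, hidden in the guide's underside right below the grip (= the guide's origin): 12.5 mm in diameter, 10 mm deep; it drops over the pin. While the hole is off the pin, the guide rides on the pin's tip, 8 mm above the leaf.
- guide_grip (a point): point in the wooden grip to take hold of, 37 mm above the guide's underside; axes as the guide's (grip 22 mm thick along y)
- panel: the workpiece, a bare plywood nest-box front 150 x 150 x 12 mm, lying loose between the stops of the jig under the leaf, its top 30 mm above the bench; it stays there; origin at the centre of its underside
- dowel_box: open green plastic box of beech dowels, 120 x 90 x 40 mm; bystander, leave it alone; origin at the centre of its underside
- glue: white glue bottle with a blue label band and orange collar, 60 mm across, 172 mm tall, standing; bystander; origin at the centre of its underside
- hex_key: black L-shaped hex key lying flat, 100 mm long, 8 mm thick; bystander
- square: try square lying flat: dark wooden stock 120 x 22 x 14 mm (along its x), steel blade 160 mm along its +y; bystander; origin under the centre of the stock
- drill: dark-blue cordless drill standing on its black battery, about 215 mm tall, chuck along its -x; bystander; origin at the centre of its foot
- panel_stack: loose stack of four plywood boards, 150 x 150 x 48 mm; bystander; origin at the centre of its underside

How it is judged:
On the way, in this order (a step that is already met when the one before it is completed fails the run):
1. the leaf is lowered fully closed (below 0.03 rad) while the guide is still away from it (value of joint leaf below 0.03 rad and horizontal distance between guide_hole and leaf_pin above 0.1 m), for 0.2 s.
2. the guide is set down on the closed leaf with its hole beside the pin (8 to 40 mm away): it touches leaf, pin or fence, at most 13 mm above the leaf (contact force between guide and jig above 0.5 N and value of joint leaf below 0.03 rad and horizontal distance between guide_hole and leaf_pin between 0.008 and 0.04 m and z of guide_hole in the frame of leaf_pin below 0.013 m), for 0.1 s.
3. the guide has slid and dropped over the pin: hole within 3 mm of the pin's axis, underside within 2 mm of the leaf (z of guide_hole in the frame of leaf_pin between -0.002 and 0.002 m and horizontal distance between guide_hole and leaf_pin below 0.003 m), for 0.1 s.
At the end, for the whole second after the job is handed in: Leaf closed (below 0.02 rad). Guide on the pin: hole within 3 mm of its axis, underside within 2 mm of the leaf, level, square to the fence within 0.06 rad, at rest, fingers on it, bearing on the jig with over 7 N (its weight included). Nest-box front moved under 8 mm (all of step 3 and value of joint leaf below 0.02 rad and angle between the x axis of guide and the y axis of jig, either way round below 0.06 rad and angle between guide's own z axis and vertical below 0.04 rad and contact force between guide and jig above 7 N and contact force between the fingers and guide above 2 N and linear speed of guide below 0.02 m/s and z of panel in the frame of jig below 0.021 m and distance of panel from where it was at the start of the episode below 0.008 m); the arm keeps its last pose, push and grip.
It fails at once if the leaf is slammed (turns faster than 2.5 rad/s on its way down) (velocity of joint leaf below -2.5 rad/s).
It fails at once if another thing on the bench is pushed from its place (over 25 mm) (distance of any of dowel_box, glue, hex_key, square, drill, panel_stack from where it was at the start of the episode above 0.025 m).
It also fails if it takes over 61 s, if anything falls off the work surface, if the arm or the gripper's body presses on something with over 40 N, if the wrist force passes 120 N, or if a joint passes its speed limit or range.

## Working session

There is one attempt and no reset: what is moved stays moved. The work goes in short steps, Python scripts to look and compute and a tool call to move; the robot and the scene stay as the last step left them, time stands still between calls to the robot, and variables do not carry over. Pictures are saved under pics/ and viewed, about 8 in all and at most 12, crops included, and the job is handed in when it is done.

Besides the shell and the picture viewer there is one more tool, called after "Request:" as name(argument=value, ...), one argument or row to a line, values as JSON. drive_tool: Moves the arm, as the interface text tells. Its arguments: {"type":"object","properties":{"increments":{"type":"array"},"force":{"type":"number"}},"required":["increments"]}

```bash
ls; mkdir -p pics; cat > h.py <<'E'
import numpy as np, cv2
from station import manip, viewer, workorder
from scipy.spatial.transform import Rotation as R
def grab(n,save=None):
    d=viewer.get_image(n)
    if save: cv2.imwrite('pics/%s.png'%save,d['img'][:,:,::-1])
    d['img']=d['img'].copy()
    return d
def ray(d,u,v):
    K=np.array(d['camera_matrix']);k=float(d['k1'])
    x=cv2.undistortPoints(np.array([[[u,v]]],float),K,np.array([k,0,0,0,0.]))[0,0]
    return np.array(d['eye']),np.array(d['rotation'])@np.array([x[0],-x[1],-1.])
def onz(d,u,v,z):
    e,r=ray(d,u,v); return e+r*(z-e[2])/r[2]
def proj(d,p):
    c=np.array(d['rotation']).T@(np.asarray(p)-np.array(d['eye']))
    s=np.array([c[0],-c[1]])/-c[2]; s=s*(1+float(d['k1'])*(s@s))
    K=np.array(d['camera_matrix']); return (K@[s[0],s[1],1])[:2]
def two(a,ua,b,ub):
    e1,r1=ray(a,*ua);e2,r2=ray(b,*ub)
    t=np.linalg.lstsq(np.c_[r1,-r2],e2-e1,rcond=None)[0]
    p,q=e1+t[0]*r1,e2+t[1]*r2
    return (p+q)/2,np.linalg.norm(p-q)
def st():
    s=manip.read_state(); 
    print({k:np.round(s[k],4).tolist() for k in ['time_s','joint_pos','ee_pos','ee_rot','contact_force','grip_width']}); return s
E
python3 - <<'E'
from h import *
st(); print(manip.tip_extent)
a=grab('scene','s0');b=grab('top','t0')
for d in(a,b): print(d['eye'],d['rotation'],d['camera_matrix'],d['k1'])
E
```

```text
pics
{'time_s': 0.0, 'joint_pos': [-1.3102, 0.4119, -0.0127, 1.597, 0.0056, 1.1343, -0.0822], 'ee_pos': [0.2017, 0.5911, 0.2554], 'ee_rot': [0.0005, 0.8133, 0.5819, -0.0006], 'contact_force': [0.4286, -0.6907, 0.8005], 'grip_width': 1.0038}
0.025
[ 1.51691187 -0.11006375  1.03816979] [0.69500528 0.28399864 0.24003748 0.61538154] [[399.64971815   0.         282.49914162]
 [  0.         399.64971815 201.32808596]
 [  0.           0.           1.        ]] -0.06182001177231092
[0.4756877  0.0039984  1.37565792] [ 0.71084403  0.03046061 -0.03045485 -0.7020295 ] [[413.72856977   0.         291.13174844]
 [  0.         413.72856977 207.76551582]
 [  0.           0.           1.        ]] 0.024260665353555654
```

```bash
sed -i "s/    d\['img'\]=d\['img'\].copy()/    q=np.array(d['rotation']); d['rotation']=R.from_quat(q[[1,2,3,0]]).as_matrix()/" h.py; sed -i "s/    return d$/    return d/" h.py
```

```text
(no output)
```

View pics/s0.png

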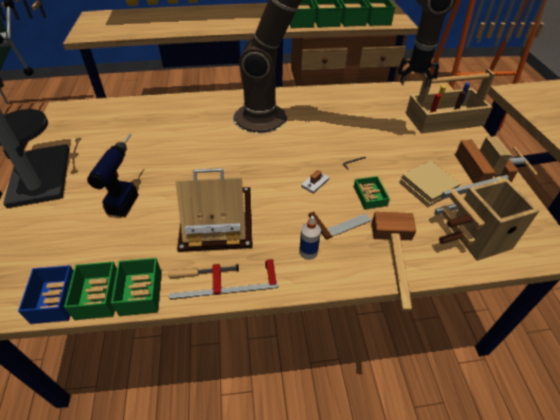

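View pics/t0.png

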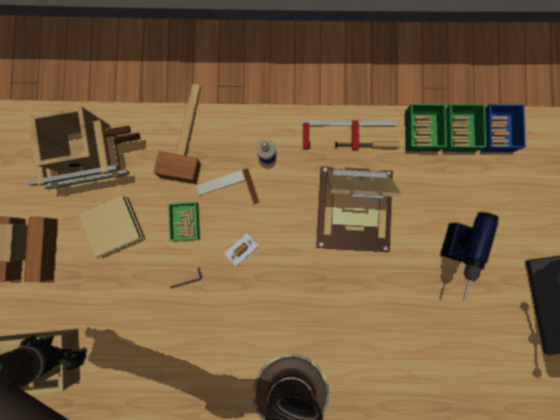

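```bash
python3 - <<'E'
import cv2,numpy as np
s=cv2.imread('pics/s0.png');t=cv2.imread('pics/t0.png')
r=lambda i,x,y,w,h,k:cv2.resize(i[y:y+h,x:x+w],None,fx=k,fy=k,interpolation=cv2.INTER_CUBIC)
a=r(s,170,160,100,100,4)      # scene jig
b=r(t,310,160,100,100,4)
c=r(t,215,225,50,50,4); d=r(s,295,160,50,50,4)
cv2.imwrite('pics/c0.png',np.vstack([np.hstack([a,b]),np.hstack([c,d,np.zeros((200,400,3),np.uint8)])]))
E
```

```text
(no output)
```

View pics/c0.png

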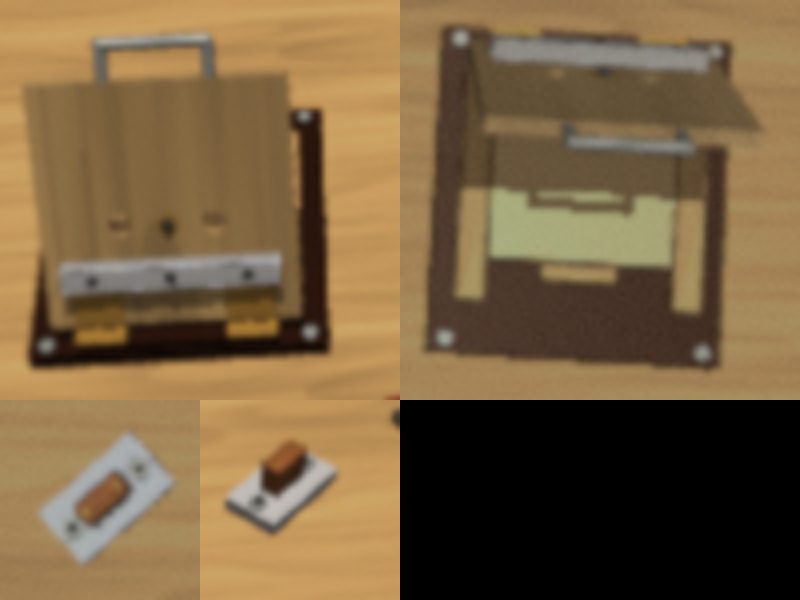

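```bash
cat >> h.py <<'E'
def cp(x,y,k,ox,oy): return ((x+.5)/k-.5+ox,(y+.5)/k-.5+oy)
E
python3 - <<'E'
from h import *
a=grab('scene');b=grab('top')
T=lambda x,y:cp(x-400,y,4,310,160); S=lambda x,y:cp(x,y,4,170,160)
c=np.array([onz(b,*T(*p),.018)[:2] for p in [(425,350),(718,366),(443,28),(730,44)]])
sc=np.array([onz(b,*T(*p),.020)[:2] for p in [(445,338),(702,353),(460,38),(715,50)]])
for q in(c,sc):
    print(q.round(4).tolist(), q.mean(0), [np.arctan2(*(q[i+2]-q[i])[::-1]) for i in(0,1)],np.arctan2(*(-(q[0]-q[1])[[0,1]]*[-1,1])) ,np.arctan2(-(q[0]-q[1])[0],(q[0]-q[1])[1]),[np.linalg.norm(q[i]-q[j]) for i,j in((0,1),(2,3),(0,2),(1,3))])
yaw=np.mean([np.arctan2(*(c[i+2]-c[i])[::-1]) for i in(0,1)]+[np.arctan2(-(c[i]-c[i+1])[0],(c[i]-c[i+1])[1]) for i in (0,2)])
ux=np.array([np.cos(yaw),np.sin(yaw)]);uy=np.array([-ux[1],ux[0]])
o=c.mean(0)-.005*ux; print('yaw',yaw,'jig o',o)
for s_,t_ in [((97,42),(568,142)),((212,40),(692,150))]:
    p,e=two(a,S(*s_),b,T(*t_)); d=p[:2]-o
    print('handle',p,e,'jig xy',d@ux,d@uy)
    x=d@ux-.115; z=p[2]-.031; print(' ang',np.arctan2(z,-x),np.hypot(x,z))
# guide
G=lambda x,y:cp(x,y-400,4,215,225)
g=np.array([onz(b,*G(*p),.015)[:2] for p in [(38,514),(130,431),(174,482),(84,564)]])
print('guide',g.round(4).tolist(),g.mean(0),[np.linalg.norm(g[i]-g[i-1]) for i in range(4)],np.arctan2(*(g[1]-g[0]+g[2]-g[3])[::-1]))
print('griptop',onz(b,*G(103,495),.051))
for n in [(0,0,.0)]: pass
D=lambda x,y:cp(x-200,y-400,4,295,160)
g=np.array([onz(a,*D(*p),.015)[:2] for p in [(226,503),(272,525),(338,472)]]);print(g,(g[0]+g[2])/2)
E
```

```text
[[0.465, -0.0777], [0.4551, -0.3164], [0.7313, -0.0907], [0.7207, -0.3284]] [ 0.59302776 -0.20329079] [np.float64(-0.048748955452160334), np.float64(-0.04528807123338115)] 3.1003966589850434 -0.041195994604749875 [np.float64(0.2389270069874986), np.float64(0.23800214300323727), np.float64(0.26667162413001305), np.float64(0.2658529639491023)]
[[0.4749, -0.0938], [0.4655, -0.303], [0.7227, -0.1047], [0.7152, -0.3155]] [ 0.59458591 -0.20425318] [np.float64(-0.043841655555187056), np.float64(-0.0500476493949503)] 3.0965741899608408 -0.04501846362895266 [np.float64(0.2094414957778221), np.float64(0.2109996426515576), np.float64(0.24803718397015026), np.float64(0.24999032684968098)]
yaw -0.04496153328340835 jig o [ 0.58803281 -0.20306606]
handle [ 0.61243558 -0.20410812  0.24012235] 0.08345582213653217 jig xy 0.024424940724605222 5.581076341284501e-05
 ang 1.1620681784548244 0.22789471340012712
handle [ 0.60950754 -0.2022883   0.24953104] 0.08453816869003178 jig xy 0.021418065092344514 0.001742182417914588
 ang 1.1661915266736949 0.237725459950504
guide [[0.4418, 0.2218], [0.5103, 0.1482], [0.4691, 0.1113], [0.4017, 0.1832]] [0.45574414 0.16611734] [np.float64(0.05555769632441038), np.float64(0.10057817482005156), np.float64(0.05533881588159493), np.float64(0.09857126929247949)] -0.819547601777422
griptop [0.45830445 0.16473212 0.051     ]
[[0.47783843 0.10896113]
 [0.5108838  0.14601426]
 [0.44806513 0.22063516]] [0.46295178 0.16479814]
```

Request:
drive_tool(
  increments=[
    [0,0,0.117,0,0,-5,255],
    [0,0,0.117,0,0,-5,255],
    [0,0,0.117,0,0,-5,255],
    [0,0,0.117,0,0,-5,255],
    [0,0,0.117,0,0,-5,255],
    [0,0,0.117,0,0,-5,255],
    [0,0,0.117,0,0,-5,255],
    [0,0,0.117,0,0,-5,255],
    [0,0,0.117,10,10,-5,255],
    [0,0,0.117,15,15,-5,255],
  ],
)

```text
time_s: 1.03
ee_pos: [0.2297, 0.5742, 0.306]
ee_rot: [-0.0, 0.999, 0.035, -0.001]
contact_force: [-0.4, -0.8, 0.4]
grip_width: 0.002
```

Request:
drive_tool(
  increments=[
    [0,0,0.117,18,28,-5,255],
    [0,0,0,19,30,0,255],
    [0,0,0,19,30,0,255],
    [0,0,0,19,30,0,255],
    [0,0,0,19,30,0,255],
    [0,0,0,19,30,0,255],
    [0,0,0,19,30,0,255],
    [0,0,0,19,30,0,255],
    [0,0,0,19,30,0,255],
    [0,0,0,19,30,0,255],
  ],
)

```text
time_s: 1.87
ee_pos: [0.411, 0.2674, 0.3114]
ee_rot: [-0.0, 1.0, -0.022, 0.0]
contact_force: [0.5, 0.6, 0.3]
grip_width: -0.003
```

Request:
drive_tool(
  increments=[
    [0,0,0,22,28,0,255],
    [0,0,0,22,28,0,255],
    [0,0,0,22,28,0,255],
    [0,0,0,22,28,0,255],
    [0,0,0,22,28,0,255],
    [0,0,0,22,28,0,255],
    [0,0,0,22,28,0,255],
    [0,0,0,22,28,0,255],
    [0,0,0,22,28,0,255],
    [0,0,0,22,28,0,255],
  ],
)

```text
time_s: 2.7
ee_pos: [0.6185, -0.0219, 0.3111]
ee_rot: [-0.0, 1.0, -0.022, -0.0]
contact_force: [0.4, 1.0, -0.2]
grip_width: -0.004
```

Request:
drive_tool(
  increments=[
    [0,0,0,14,25,0,255],
    [0,0,0,14,26,0,255],
    [0,0,0,14,26,0,255],
    [0,0,0,14,26,0,255],
    [0,0,0,14,26,0,255],
    [0,0,0,10,26,0,255],
    [0,0,0,8,26,0,255],
    [0,0,0,0,0,25,255],
    [0,0,0,0,0,30,255],
    [0,0,0,0,0,25,255],
  ],
)

```text
time_s: 3.53
ee_pos: [0.6972, -0.2062, 0.2295]
ee_rot: [-0.0, 1.0, -0.023, -0.0]
contact_force: [-0.5, 1.0, -0.4]
grip_width: 0.002
```

```bash
python3 - <<'E'
from h import *
st(); a=grab('scene');b=grab('top')
r=lambda i,x,y,w,h,k:cv2.resize(i[y:y+h,x:x+w],None,fx=k,fy=k,interpolation=cv2.INTER_CUBIC)
cv2.imwrite('pics/c1.png',np.hstack([r(a['img'],160,130,130,130,3),r(b['img'],295,150,130,130,3)])[:,:,::-1])
E
```

```text
{'time_s': 3.5333, 'joint_pos': [-0.1305, 0.6656, 0.5995, 1.3707, -0.38, 1.2209, 0.4527], 'ee_pos': [0.6972, -0.2062, 0.2295], 'ee_rot': [-0.0001, 0.9997, -0.0232, -0.0002], 'contact_force': [-0.5153, 0.9595, -0.4387], 'grip_width': 0.0022}
```

View pics/c1.png

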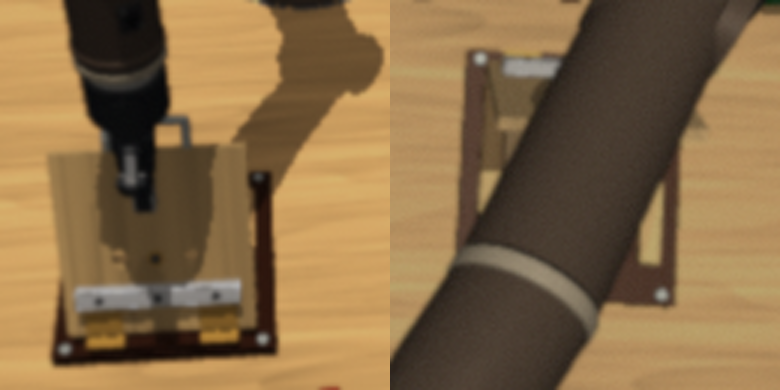

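Request:
drive_tool(
  increments=[
    [0,0,0,-10,0,0,255],
    [0,0,0,-10,0,0,255],
    [0,0,0,-8,0,0,255],
    [0,0,0,-6,0,0,255],
    [0,0,0,-4,0,0,255],
    [0,0,0,-4,0,0,255],
  ],
)

```text
time_s: 4.13
ee_pos: [0.6556, -0.2034, 0.2322]
ee_rot: [-0.0, 1.0, -0.022, 0.001]
contact_force: [-0.0, 0.9, 0.2]
grip_width: -0.005
```

Request:
drive_tool(
  increments=[
    [0,0,0,-4,0,1,255],
    [0,0,0,-6,0,3,255],
    [0,0,0,-10.1,0,4.7,255],
    [0,0,0,-9.8,0,5.3,255],
    [0,0,0,-9.5,0,5.8,255],
    [0,0,0,-9.1,0,6.4,255],
  ],
)

```text
time_s: 4.63
ee_pos: [0.6074, -0.2013, 0.2056]
ee_rot: [0.0, 1.0, -0.022, 0.001]
contact_force: [0.9, 0.6, 3.5]
grip_width: -0.001
```

Request:
drive_tool(
  increments=[
    [0,0,0,-8.7,0,6.9,255],
    [0,0,0,-8.3,0,7.5,255],
    [0,0,0,-7.8,0,7.9,255],
    [0,0,0,-7.3,0,8.4,255],
    [0,0,0,-6.8,0,8.8,255],
    [0,0,0,-6.3,0,9.2,255],
    [0,0,0,-5.7,0,9.5,255],
    [0,0,0,-5.1,0,9.9,255],
  ],
)

```text
time_s: 5.3
ee_pos: [0.5505, -0.1988, 0.1362]
ee_rot: [0.0, 1.0, -0.023, -0.0]
contact_force: [-0.9, -0.6, 3.2]
grip_width: -0.002
```

Request:
drive_tool(
  increments=[
    [0,0,0,-4.5,0,10.2,255],
    [0,0,0,-3.9,0,10.4,255],
    [0,0,0,-3.3,0,10.6,255],
    [0,0,0,-2.6,0,8,255],
    [0,0,0,-2,0,7,255],
  ],
)

```text
time_s: 5.72
ee_pos: [0.535, -0.1981, 0.0897]
ee_rot: [0.0, 1.0, -0.023, 0.0]
contact_force: [1.2, 0.5, 2.5]
grip_width: 0.0
```

Tip is now about 22 mm above the closed face; go on slowly.

Request:
drive_tool(
  increments=[
    [0,0,0,-1,0,6,255],
    [0,0,0,-1,0,6,255],
    [0,0,0,0,0,5,255],
    [0,0,0,0,0,3,255],
    [0,0,0,0,0,2,255],
    [0,0,0,0,0,1,255],
    [0,0,0,0,0,0,255],
  ],
)

```text
time_s: 6.3
ee_pos: [0.5324, -0.1979, 0.0681]
ee_rot: [-0.0, 1.0, -0.023, -0.0]
contact_force: [-3.9, 0.5, 6.2]
grip_width: 0.0
```

Request:
drive_tool(
  increments=[
    [0,0,0,0,0,1,255],
    [0,0,0,0,0,1,255],
    [0,0,0,0,0,0,255],
    [0,0,0,0,0,0,255],
  ],
)

```text
time_s: 6.63
ee_pos: [0.5324, -0.198, 0.0679]
ee_rot: [-0.001, 1.0, -0.023, 0.0]
contact_force: [-9.4, 2.7, 27.3]
grip_width: -0.004
```

Request:
drive_tool(
  increments=[
    [0,0,0,0,0,-38,255],
    [0,0,0,0,0,-38,200],
    [0,0,-0.114,0,0,-38,150],
    [0,0,-0.114,0,0,-38,100],
    [0,0,-0.114,0,0,0,0],
    [0,0,-0.114,0,0,0,0],
    [0,0,-0.114,0,0,0,0],
    [0,0,-0.114,0,0,0,0],
    [0,0,-0.112,0,0,0,0],
  ],
)

```text
time_s: 7.38
ee_pos: [0.5329, -0.1977, 0.2179]
ee_rot: [-0.0, 0.929, 0.37, 0.0]
contact_force: [-0.1, -0.6, -0.0]
grip_width: 1.003
```

```bash
cat >> h.py <<'E'
def goal(p,az):
    s=manip.read_state(); q=np.array(s['ee_rot']); M=R.from_quat(q[[1,2,3,0]]).as_matrix()
    c=np.arctan2(M[1,0],M[0,0]); dz=-(az-c)
    print('az now',c.round(4),'turn z',dz.round(4),'tilt',M[:,2].round(4),'shift mm',(M.T@(np.array(p)-np.array(s['ee_pos']))*1000).round(1))
E
python3 - <<'E'
from h import *
goal([.457,.165,.22],.751)
E
```

```text
az now 0.757 turn z 0.006 tilt [ 2.e-04  3.e-04 -1.e+00] shift mm [ 193.9 -315.7   -2. ]
```

Request:
drive_tool(
  increments=[
    [0,0,0,19.4,-31.6,0,0],
    [0,0,0,19.4,-31.6,0,0],
    [0,0,0,19.4,-31.6,0,0],
    [0,0,0,19.4,-31.6,0,0],
    [0,0,0,19.4,-31.6,0,0],
    [0,0,0,19.4,-31.6,0,0],
    [0,0,0,19.4,-31.6,0,0],
    [0,0,0,19.4,-31.6,0,0],
    [0,0,0,19.4,-31.6,0,0],
    [0,0,0,19.4,-31.6,0,0],
  ],
)

```text
time_s: 8.22
ee_pos: [0.4583, 0.1672, 0.218]
ee_rot: [-0.0, 0.93, 0.367, 0.0]
contact_force: [0.7, 1.0, 0.3]
grip_width: 1.001
```

```bash
python3 - <<'E'
from h import *
goal([.457,.165,.22],.751)
w=grab('wrist');a=grab('scene');b=grab('top')
import pickle; pickle.dump((w,a,b),open('v2.pkl','wb'))
r=lambda i,x,y,w,h,k:cv2.resize(i[y:y+h,x:x+w],None,fx=k,fy=k,interpolation=cv2.INTER_CUBIC)
L=np.vstack([r(b['img'],310,160,100,100,2.4),np.zeros((180,240,3),np.uint8)])
cv2.imwrite('pics/c2.png',np.hstack([L,w['img']])[:,:,::-1])
print(w['eye'],w['rotation'].round(3).tolist())
E
```

```text
az now 0.751 turn z 0.0 tilt [ 3.e-04  5.e-04 -1.e+00] shift mm [-2.5  0.7 -2. ]
[0.40587362 0.22221243 0.33673517] [[0.731, -0.651, -0.203], [0.682, 0.698, 0.217], [0.0, -0.297, 0.955]]
```

View pics/c2.png

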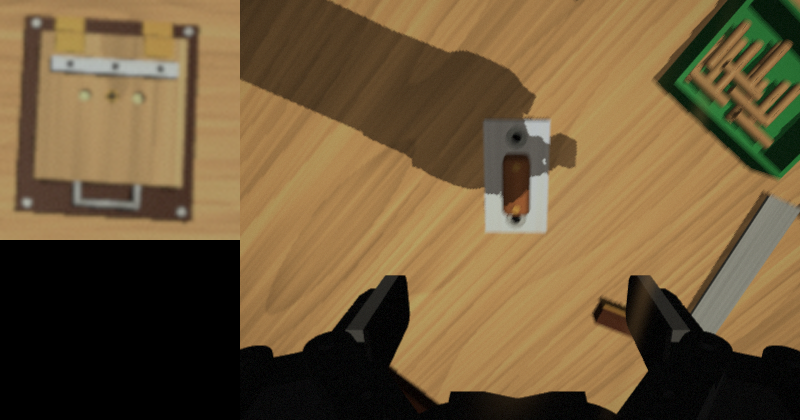

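```bash
python3 - <<'E'
from h import *
import pickle; w,a,b=pickle.load(open('v2.pkl','rb'))
g=np.array([onz(w,*p,.015)[:2] for p in [(245,118),(311,118),(307.5,232),(246,232)]])
print(g.round(4).tolist(),g.mean(0),[np.linalg.norm(g[i]-g[i-1]) for i in range(4)],'x az',np.arctan2(*((g[0]-g[3]+g[1]-g[2])[::-1])),np.arctan2(*((g[3]-g[2])*[1,1])[::-1]),np.arctan2(*(g[0]-g[1])[::-1]))
# bush tops z=.018
bu=np.array([onz(w,*p,.018)[:2] for p in [(276.5,137),(275.5,219)]]); print('bush',bu.mean(0),np.linalg.norm(bu[0]-bu[1]),np.arctan2(*(bu[0]-bu[1])[::-1]))
gt=np.array([onz(w,*p,.051)[:2] for p in [(262,155),(289,155),(288,213),(263,213)]]);print('grip?',gt.mean(0),[np.linalg.norm(gt[i]-gt[i-1]) for i in range(4)])
T=lambda x,y:cp(x,y,2.4,310,160)
for n,p,z in [('pin',(111,96),.047),('h',(85,96),.043),('h',(138,98),.043),('c',(36,22),.02),('c',(188,32),.02),('c',(26,203),.02),('c',(182,213),.02)]: print(n,onz(b,*T(*p),z).round(4))
yaw=-.045;o=np.array([.588,-.203]);print('pin exp',o+.0315*np.array([np.cos(yaw),np.sin(yaw)]))
E
```

```text
[[0.4001, 0.1888], [0.4405, 0.2265], [0.5097, 0.1516], [0.4684, 0.1131]] [0.45469597 0.17001943] [np.float64(0.10201231652460287), np.float64(0.055294805318276345), np.float64(0.10200094667689402), np.float64(0.05651202390190636)] x az 2.310464864957561 -2.3913033095581335 -2.3912751398731067
bush [0.45442268 0.16856918] 0.07297206824914391 2.3081931026233167
grip? [0.45202581 0.17073985] [np.float64(0.04669606879735376), np.float64(0.0206829141180742), np.float64(0.04669726215593849), np.float64(0.020078729641718262)]
pin [ 0.6192 -0.2041  0.047 ]
h [ 0.6192 -0.1697  0.043 ]
h [ 0.6173 -0.2411  0.043 ]
c [ 0.7236 -0.1049  0.02  ]
c [ 0.7121 -0.3144  0.02  ]
c [ 0.4744 -0.0927  0.02  ]
c [ 0.4636 -0.3044  0.02  ]
pin exp [ 0.61946811 -0.20441702]
```

```bash
python3 - <<'E'
from h import *
goal([.455,.168,.045],.739)
E
```

```text
az now 0.7572 turn z 0.0182 tilt [-4.e-04  8.e-04 -1.e+00] shift mm [ -2.8  -1.5 172.7]
```

Request:
drive_tool(
  increments=[
    [0,0,0.015,-2,-1.5,30,100],
    [0,0,0,0,0,30,100],
    [0,0,0,0,0,30,100],
    [0,0,0,0,0,30,100],
    [0,0,0,0,0,25,100],
    [0,0,0,0,0,20,100],
    [0,0,0,0,0,8,100],
    [0,0,0,0,0,0,100],
  ],
)

```text
time_s: 9.03
ee_pos: [0.4558, 0.1637, 0.0433]
ee_rot: [0.0, 0.933, 0.359, -0.002]
contact_force: [-1.4, 0.3, 0.2]
grip_width: 0.608
```

Request:
drive_tool(
  increments=[
    [0,0,0,0,0,0,255],
    [0,0,0,0,0,0,255],
    [0,0,0,0,0,0,255],
    [0,0,0,0,0,0,255],
    [0,0,0,0,0,0,255],
  ],
  force=60,
)

```text
time_s: 9.45
ee_pos: [0.4576, 0.1653, 0.0463]
ee_rot: [-0.0, 0.933, 0.36, 0.001]
contact_force: [-0.3, -1.4, 7.7]
grip_width: 0.249
```

```bash
python3 - <<'E'
from h import *
st();goal([.455,.168,.045],.739)
w=grab('wrist','w3')
E
```

```text
{'time_s': 9.45, 'joint_pos': [-0.6227, 0.4875, 0.2213, 2.1225, -0.1987, 0.5479, 0.4792], 'ee_pos': [0.4576, 0.1653, 0.0463], 'ee_rot': [-0.0001, 0.9331, 0.3597, 0.0013], 'contact_force': [-0.2728, -1.4249, 7.6849], 'grip_width': 0.2489}
az now 0.7358 turn z -0.0032 tilt [ 0.0024  0.0011 -1.    ] shift mm [-0.1 -3.7  1.3]
```

View pics/w3.png

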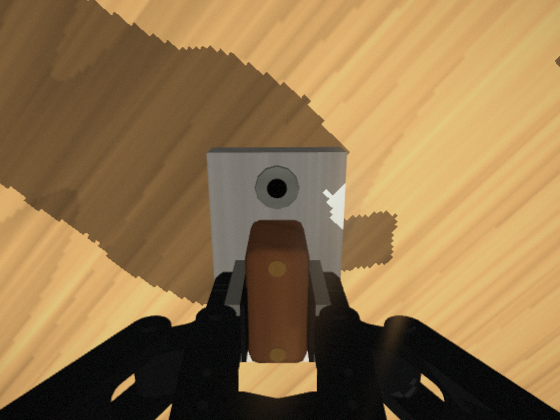

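```bash
python3 - <<'E'
from h import *
s=manip.read_state();q=np.array(s['ee_rot']);M=R.from_quat(q[[1,2,3,0]]).as_matrix();p=np.array(s['ee_pos'])
w=grab('wrist')
for n,c,z in [('bush',(277,187),.018),('edgeL',(208.5,153),.015),('edgeR',(347,153),.015),('gript',(277,269),.051),('gript',(277.5,355),.051),('gripedge',(277,221),.051)]:
    x=onz(w,*c,z); print(n,(M.T@(x-p)*1000).round(1),x.round(4))
E
```

```text
bush [ -0.9 -39.4  28.2] [0.4305 0.194  0.018 ]
edgeL [-28.4 -52.7  31.1] [0.4012 0.1854 0.015 ]
edgeR [ 27.2 -52.7  31.3] [0.4424 0.2227 0.015 ]
gript [ -0.9 -19.3  -4.8] [0.444 0.179 0.051]
gript [-0.8 15.2 -4.7] [0.4672 0.1536 0.051 ]
gripedge [ -0.9 -36.4  -4.8] [0.4325 0.1917 0.051 ]
```

Request:
drive_tool(
  increments=[
    [0,0,0,0,0,-10,255],
    [0,0,0,0,0,-25,255],
    [0,0,0,0,0,-35,255],
    [0,0,0.11,0,0,-35,255],
    [0,0,0.11,0,0,-35,255],
    [0,0,0.11,0,0,-30,255],
    [0,0,0.11,0,0,-15,255],
    [0,0,0.11,0,0,0,255],
    [0,0,0.11,0,0,0,255],
    [0,0,0.12,0,0,0,255],
  ],
)

```text
time_s: 10.38
ee_pos: [0.4561, 0.1652, 0.2309]
ee_rot: [-0.001, 1.0, -0.025, 0.0]
contact_force: [0.1, -0.4, -3.6]
grip_width: 0.245
```

```bash
python3 - <<'E'
from h import *
c,s=np.cos(-.045),np.sin(-.045)
x,y=.029,.017
goal([.588+c*x-s*y,-.203+s*x+c*y,.23],-.045)
E
```

```text
az now -0.0491 turn z -0.0041 tilt [ 5.0e-04  1.2e-03 -1.0e+00] shift mm [178.8 344.1   0.6]
```

Request:
drive_tool(
  increments=[
    [0,0,0,10,20,0,255],
    [0,0,0,15,29,0,255],
    [0,0,0,15,29,0,255],
    [0,0,0,15,29,0,255],
    [0,0,0,15,29,0,255],
    [0,0,0,15,29,0,255],
    [0,0,0,15,29,0,255],
    [0,0,0,15,29,0,255],
    [0,0,0,15,29,0,255],
    [0,0,0,15,29,0,255],
  ],
)

```text
time_s: 11.22
ee_pos: [0.589, -0.123, 0.2304]
ee_rot: [-0.0, 1.0, -0.022, -0.0]
contact_force: [0.3, 0.7, -3.2]
grip_width: 0.248
```

Request:
drive_tool(
  increments=[
    [0,0,0,14,29,0,255],
    [0,0,0,13,25,10,255],
    [0,0,0,6,9,25,255],
    [0,0,0,0,0,25,255],
    [0,0,0,0,0,20,255],
    [0,0,0,0,0,15,255],
    [0,0,0,0,0,10,255],
    [0,0,0,0,0,5,255],
    [0,0,0,0,0,0,255],
  ],
)

```text
time_s: 11.97
ee_pos: [0.6188, -0.1859, 0.1193]
ee_rot: [-0.0, 1.0, -0.022, -0.001]
contact_force: [-0.3, -0.4, -3.1]
grip_width: 0.245
```

```bash
python3 - <<'E'
from h import *
c,s=np.cos(-.045),np.sin(-.045)
x,y=.029,.017
st();goal([.588+c*x-s*y,-.203+s*x+c*y,.0975],-.045)
w=grab('wrist');a=grab('scene')
r=lambda i,x,y,w,h,k:cv2.resize(i[y:y+h,x:x+w],None,fx=k,fy=k,interpolation=cv2.INTER_CUBIC)
S=np.zeros((420,240,3),np.uint8);S[:360]=r(a['img'],180,150,80,120,3)
cv2.imwrite('pics/c4.png',np.hstack([S,w['img']])[:,:,::-1])
E
```

```text
{'time_s': 11.9667, 'joint_pos': [-0.1271, 0.6276, 0.5048, 1.6961, -0.3666, 0.9148, 0.4801], 'ee_pos': [0.6188, -0.1859, 0.1193], 'ee_rot': [-0.0002, 0.9998, -0.0219, -0.0007], 'contact_force': [-0.2559, -0.39, -3.1069], 'grip_width': 0.2452}
az now -0.0437 turn z 0.0013 tilt [-1.4e-03  5.0e-04 -1.0e+00] shift mm [-1.   1.5 21.8]
```

View pics/c4.png

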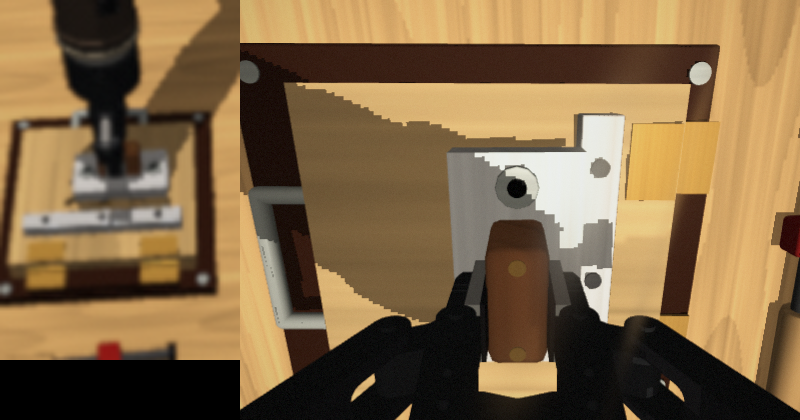

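```bash
python3 - <<'E'
from h import *
w=grab('wrist')
c,s=np.cos(-.045),np.sin(-.045);U=np.array([[c,s],[-s,c]]);o=np.array([.588,-.203])
for n,p,z in [('fence fr end',(338,115),.059),('back end',(384,115),.059),('back mid',(376,220),.059),('back lo',(369,310),.059),('screw',(360,168),.059),('screw',(353,280),.059),('base screw',(461,73),.02),('base scr2',(9,71),.02),('base corner',(479,44),.018),('handle',(24,330),.041),('bush',(277,187),.091),('edgeR',(344,150),.088),('edgeL',(208.5,150),.088)]:
    x=onz(w,*p,z); print(n,x.round(4),'jig',(U@(x[:2]-o)*1000).round(1))
E
```

```text
fence fr end [ 0.6505 -0.1225  0.059 ] jig [58.8 83.3]
back end [ 0.672  -0.1234  0.059 ] jig [80.4 83.3]
back mid [ 0.6701 -0.1755  0.059 ] jig [80.7 31.2]
back lo [ 0.668 -0.228  0.059] jig [ 81.  -21.4]
screw [ 0.6613 -0.1482  0.059 ] jig [70.8 58.1]
screw [ 0.6589 -0.2091  0.059 ] jig [71.1 -2.9]
base screw [ 0.7244 -0.1054  0.02  ] jig [131.8 103.6]
base scr2 [ 0.4754 -0.0934  0.02  ] jig [-117.4  104.5]
base corner [ 0.7336 -0.0909  0.018 ] jig [140.4 118.6]
handle [ 0.4601 -0.2441  0.041 ] jig [-126.   -46.8]
bush [ 0.6207 -0.1479  0.091 ] jig [30.2 56.5]
edgeR [ 0.6484 -0.1345  0.088 ] jig [57.3 71.1]
edgeL [ 0.5937 -0.1321  0.088 ] jig [ 2.5 71.1]
```

Request:
drive_tool(
  increments=[
    [0,0,0,0,0,8,255],
    [0,0,0,0,0,6,255],
    [0,0,0,0,0,3,255],
    [0,0,0,0,0,2,255],
    [0,0,0,0,0,1,255],
    [0,0,0,0,0,0,255],
  ],
)

```text
time_s: 12.62
ee_pos: [0.6191, -0.1863, 0.0994]
ee_rot: [-0.0, 1.0, -0.022, -0.0]
contact_force: [0.4, 0.1, -3.9]
grip_width: 0.25
```

Request:
drive_tool(
  increments=[
    [0,0,0,0,0,1,255],
    [0,0,0,0,0,1,255],
    [0,0,0,0,0,0,255],
  ],
)

```text
time_s: 12.87
ee_pos: [0.6193, -0.1863, 0.0977]
ee_rot: [-0.0, 1.0, -0.022, -0.0]
contact_force: [0.3, -0.2, -3.1]
grip_width: 0.247
```

Request:
drive_tool(
  increments=[
    [0,0,0,0,0,1,255],
    [0,0,0,0,0,0.5,255],
    [0,0,0,0,0,0,255],
  ],
)

```text
time_s: 13.12
ee_pos: [0.6195, -0.1864, 0.097]
ee_rot: [-0.0, 1.0, -0.022, 0.0]
contact_force: [-1.5, 1.0, 3.7]
grip_width: 0.244
```

Request:
drive_tool(
  increments=[
    [0,0,0,0.7,0,0,255],
    [0,0,0,0.7,0,0,255],
    [0,0,0,0,0,0,255],
  ],
)

```text
time_s: 13.37
ee_pos: [0.6199, -0.1864, 0.0968]
ee_rot: [-0.0, 1.0, -0.022, -0.001]
contact_force: [-5.7, 1.9, 8.4]
grip_width: 0.243
```

Request:
drive_tool(
  increments=[
    [0,0,0,0.5,0,0,255],
    [0,0,0,0.5,0,0,255],
    [0,0,0,0,0,0,255],
  ],
)

```text
time_s: 13.62
ee_pos: [0.6202, -0.1864, 0.0967]
ee_rot: [-0.001, 1.0, -0.022, -0.001]
contact_force: [-7.4, 2.6, 8.9]
grip_width: 0.25
```

Request:
drive_tool(
  increments=[
    [0,0,0,0,0,-0.5,255],
    [0,0,0,0,0,-0.3,255],
    [0,0,0,0,0,0,255],
  ],
)

```text
time_s: 13.87
ee_pos: [0.6207, -0.1865, 0.097]
ee_rot: [-0.0, 1.0, -0.022, -0.001]
contact_force: [-6.0, 1.1, 3.4]
grip_width: 0.248
```

Request:
drive_tool(
  increments=[
    [0,0,0,0.6,0,0,255],
    [0,0,0,0.6,0,0,255],
    [0,0,0,0,0,0,255],
  ],
)

```text
time_s: 14.12
ee_pos: [0.6209, -0.1865, 0.0969]
ee_rot: [-0.001, 1.0, -0.022, -0.002]
contact_force: [-8.9, 1.9, 7.5]
grip_width: 0.248
```

```bash
python3 - <<'E'
from h import *
st(); print(manip.read_state()['moment'])
w=grab('wrist','w5')
E
```

```text
{'time_s': 14.1167, 'joint_pos': [-0.1158, 0.6592, 0.4908, 1.7011, -0.3831, 0.8827, 0.4908], 'ee_pos': [0.6209, -0.1865, 0.0969], 'ee_rot': [-0.0006, 0.9997, -0.0225, -0.0021], 'contact_force': [-8.8852, 1.8614, 7.5363], 'grip_width': 0.2479}
[ 0.2970569   2.27476416 -0.28974205]
```

View pics/w5.png

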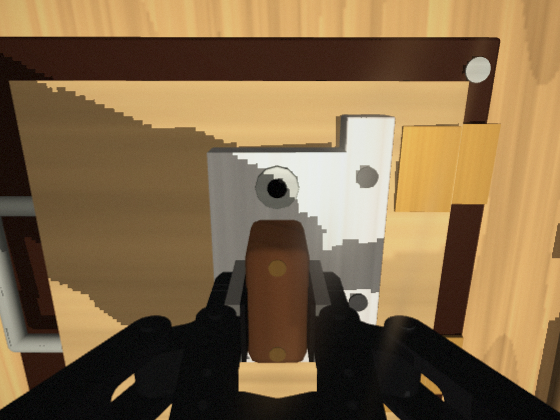

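Request:
drive_tool(
  increments=[
    [0,0,0,-0.6,1,0,255],
    [0,0,0,0,2,0,255],
    [0,0,0,0,2,0,255],
    [0,0,0,0,2,0,255],
    [0,0,0,0,2,0,255],
    [0,0,0,0,2,0,255],
    [0,0,0,0,2,0,255],
    [0,0,0,0,0,0,255],
  ],
)

```text
time_s: 14.83
ee_pos: [0.6204, -0.1926, 0.0968]
ee_rot: [-0.005, 1.0, -0.02, -0.003]
contact_force: [-10.7, 14.9, 12.7]
grip_width: 0.246
```

Request:
drive_tool(
  increments=[
    [0,0,0,0,1,0,255],
    [0,0,0,0,1,0,255],
    [0,0,0,0,1,0,255],
    [0,0,0,0,0,0,255],
  ],
)

```text
time_s: 15.17
ee_pos: [0.6203, -0.195, 0.0968]
ee_rot: [-0.005, 1.0, -0.02, -0.003]
contact_force: [-11.3, 18.2, 13.8]
grip_width: 0.247
```

Request:
drive_tool(
  increments=[
    [0,0,0,-1,0,-0.7,255],
    [0,0,0,-1,0,-0.7,255],
    [0,0,0,0,0,0,255],
  ],
)

```text
time_s: 15.42
ee_pos: [0.6196, -0.2022, 0.0982]
ee_rot: [0.0, 1.0, -0.022, 0.0]
contact_force: [-1.1, 0.3, -3.8]
grip_width: 0.25
```

Request:
drive_tool(
  increments=[
    [0,0,0,0.5,0,1,255],
    [0,0,0,0,0,0.5,255],
    [0,0,0,0,0.7,0,255],
    [0,0,0,0,0.7,0,255],
    [0,0,0,0,0.7,0,255],
    [0,0,0,0,0,0,255],
  ],
)

```text
time_s: 15.92
ee_pos: [0.6197, -0.2045, 0.0965]
ee_rot: [-0.0, 1.0, -0.022, -0.0]
contact_force: [-3.3, 2.7, -4.2]
grip_width: 0.248
```

Request:
drive_tool(
  increments=[
    [0,0,0,0,0.7,0,255],
    [0,0,0,0,0.7,0,255],
    [0,0,0,0,0.7,0,255],
    [0,0,0,0,0,0,255],
  ],
)

```text
time_s: 16.25
ee_pos: [0.6196, -0.2066, 0.0967]
ee_rot: [-0.0, 1.0, -0.022, -0.0]
contact_force: [-4.3, 1.7, -5.4]
grip_width: 0.245
```

Request:
drive_tool(
  increments=[
    [0,0,0,-0.3,0,0.7,255],
    [0,0,0,0,0,0.7,255],
    [0,0,0,0,0,0,255],
  ],
)

```text
time_s: 16.5
ee_pos: [0.6195, -0.2071, 0.0957]
ee_rot: [0.0, 1.0, -0.022, 0.0]
contact_force: [-4.5, 1.9, -1.7]
grip_width: 0.248
```

Request:
drive_tool(
  increments=[
    [0,0,0,0,0.3,1,255],
    [0,0,0,0,0.3,1,255],
    [0,0,0,0,0,0,255],
  ],
)

```text
time_s: 16.75
ee_pos: [0.6195, -0.2077, 0.0937]
ee_rot: [0.0, 1.0, -0.022, 0.0]
contact_force: [-4.5, 1.2, -2.9]
grip_width: 0.245
```

It is dropping over the pin; continue down.

Request:
drive_tool(
  increments=[
    [0,0,0,0,0.2,1,255],
    [0,0,0,0,0.2,1,255],
    [0,0,0,0,0,1,255],
    [0,0,0,0,0,0,255],
  ],
)

```text
time_s: 17.08
ee_pos: [0.6195, -0.2083, 0.0907]
ee_rot: [0.0, 1.0, -0.022, 0.0]
contact_force: [-4.6, 0.6, -2.6]
grip_width: 0.246
```

Request:
drive_tool(
  increments=[
    [0,0,0,0,0,1,255],
    [0,0,0,0,0,1,255],
    [0,0,0,0,0,1,255],
    [0,0,0,0,0,0,255],
  ],
)

```text
time_s: 17.42
ee_pos: [0.6195, -0.2084, 0.0893]
ee_rot: [0.0, 1.0, -0.022, 0.0]
contact_force: [-10.5, 3.0, 10.3]
grip_width: 0.249
```

Request:
drive_tool(
  increments=[
    [0,0,0,-0.3,0,0.5,255],
    [0,0,0,0,0,0.5,255],
    [0,0,0,0,0,0,255],
    [0,0,0,0,0,0,255],
    [0,0,0,0,0,0,255],
    [0,0,0,0,0,0,255],
  ],
)

```text
time_s: 17.92
ee_pos: [0.6194, -0.2083, 0.0893]
ee_rot: [-0.0, 1.0, -0.022, 0.001]
contact_force: [-11.8, 3.4, 18.4]
grip_width: 0.249
```

```bash
python3 - <<'E'
from h import *
st();goal([.6195,-.208,.0893],-.042)
w=grab('wrist');a=grab('scene')
r=lambda i,x,y,w,h,k:cv2.resize(i[y:y+h,x:x+w],None,fx=k,fy=k,interpolation=cv2.INTER_CUBIC)
S=np.zeros((420,240,3),np.uint8);S[:360]=r(a['img'],180,150,80,120,3)
cv2.imwrite('pics/c6.png',np.hstack([S,w['img']])[:,:,::-1])
E
```

```text
{'time_s': 17.9167, 'joint_pos': [-0.0767, 0.6732, 0.4843, 1.696, -0.3909, 0.8684, 0.5286], 'ee_pos': [0.6194, -0.2083, 0.0893], 'ee_rot': [-0.0001, 0.9997, -0.0224, 0.0008], 'contact_force': [-11.7902, 3.4262, 18.415], 'grip_width': 0.2489}
az now -0.0447 turn z -0.0027 tilt [ 1.6e-03  1.0e-04 -1.0e+00] shift mm [ 0.1 -0.3 -0. ]
```

View pics/c6.png

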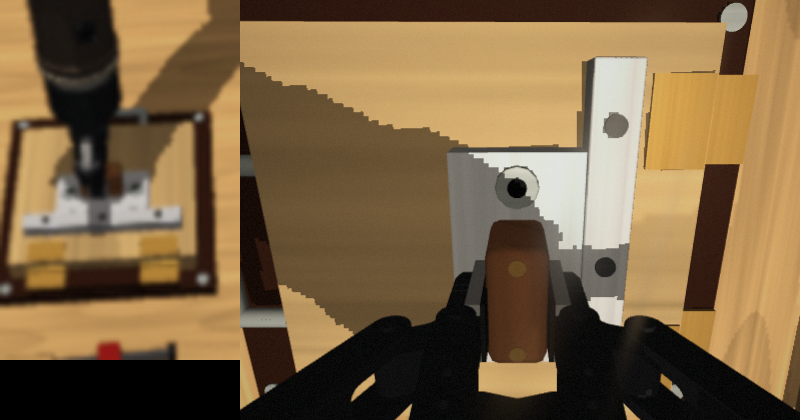

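```bash
python3 - <<'E'
from h import *
workorder.close_job(); st()
E
```

```text
the job is handed in; nothing more can be done
the job is handed in; nothing more can be done
```

The job is handed in at about 18 s. The leaf is closed, and the gripper still holds the guide seated on the pin and pressed against the leaf.

- **Leaf:** I swung it down with the closed fingertips at about 0.7 rad/s or less. It stopped hard, with the fingertips at 43 mm, and a later top view showed it closed.
- **Set-down:** I gripped the guide by its wooden grip and set it on the pin's tip about 2 cm to the left of the pin, against the fence.
- **Slide:** The first part stuck because I was pressing too hard (up to 18 N along the fence). When I eased off, the guide lifted clear briefly and sprang about 7 mm along the fence. I set it down again and slid it until the hole dropped over the pin.

**Last checks:**
- The tool came down about 7.6 mm from its height on the pin's tip, to 89.3 mm. The predicted height for a flush guide was also 89.3 mm.
- The downward reading was 18 N, about 21 N on the jig with the guide's weight. There was also about 12 N of push towards the fence.
- Tilt was about 0.002 rad, and the tool was within about 0.006 rad of the fence.
- The pictures show the guide lying along the fence, just below its top.

**Not checked:** the hole's distance from the pin's axis and the panel's position under the leaf could not be seen. Moving the bystanders was avoided but not measured. My two estimates of the jig's position along the fence differed by about 1.5 mm, and the drop over the pin settled that. The state could not be read after hand-in.

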